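# Present a nozzle at the ball detent of a gauging slide

### The arm

A 6-joint arm with a two-finger parallel gripper is mounted at the origin on a cart in front of the work surface, level with it; the furniture and walls round the work are solid. World frame = base frame: x ahead of the robot, y to its left, z up, the work surface at z = 0. Lengths are in m, angles in rad, forces in N, time in s.
With the tool pointing down it reaches from about 0.325 to 0.925 m from the base axis. Payload 3.1 kg.
Tool frame: the origin (TCP) lies between the finger pads; the fingertips stand 14 mm ahead of it and the grasp point (between the pads) lies 5 mm behind it; x points along the fingers, y is the direction in which the jaws open and shut, and the axes are right-handed (so a half turn about x gives the same grasp; the last joint's range is limited). The gripper opens to 85 mm and grips with 20 to 120 N. Pads are 22 mm wide; open, the fingers measure 114 mm over their backs; the gripper's body (76 mm by 85 mm) begins 54 mm behind the grasp point. The pads swing forward as they close: fully open they stand 13 mm farther back than shut.
Start: joints at [1.2, 0.217, 1.613, -0, 1.311, -0.112], TCP at [0.16, 0.604, 0.245] pointing down, gripper open.
Joint ranges: [-2.75, 2.75], [-0.78, 2.1], [0.31, 2.55], [-1.13, 4.27], [0.13, 2.63], [-2.58, 2.58]. Speed limits (rad/s): [2.79, 2.79, 3.14, 3.14, 3.14, 3.14].

### API

Orientations are given as [roll, pitch, yaw] about the fixed x, y, z axes, in that order (R = Rz(yaw) Ry(pitch) Rx(roll)).
In Python, from station import ctrl gives the robot as it stands.
- The arm moves only by the shell command python3 -m crank 'ROWS'. ROWS is JSON, a list that holds one entry, the list of rows, each a list of 7 numbers: the shift along the tool's x, y, z in cm, then the turn, a rotation vector about the tool's x, y, z in degrees, then the opening, from -1 (shut) to 1 (fully open). In form: [[[x, y, z, wx, wy, wz, fingers], ...]]. A call has 1 to 5 rows; each row is the pose to reach, as a shift and turn from the pose commanded when the call began, along the tool's axes at that moment; what a row does not reach only later rows make up. A row lasts 1/8 s, in which the tool goes at most 62.5 mm and 10.7 degrees, less where a joint would pass 70% of its speed; a pose out of reach is approached as far as the arm can. A call with a gripper value outside its range is refused whole. The fingers move at their own pace and stop on an object; the grip force is fixed at half the most. Time passes only in rows, so rows that repeat a pose let the fingers close. It gives the time, the measured TCP pose, the force and the opening at its end, in the units of the state.
- ctrl.read_state(): the state, without advancing time (a new reading comes with each control period).
- ctrl.get_image(name): name is "scene" or "top"; returns the picture (480x640x3 uint8, red, green, blue); there is no depth.
- ctrl.camera_params(name): a dict with "fovy" (degrees; the focal length in pixels is half the picture's height over the tangent of half this angle, whatever the lens; pixels are square), "cx", "cy" (the principal point, pixels), "k1" (the pictures are not rectified: a ray, as slopes to the right and down, at radius r is drawn at 1 + k1 r^2 times it, then the intrinsics apply), "camera_from_world" (4x4, takes a point from world to camera coordinates). Camera axes: x right, y down, z forward; pixel columns grow to the right and rows downward; lengths in m; the calibration is good to about 2 mm. A picture is of the moment at which its call begins. camera_params takes no time and is no camera call.
- ctrl.finish_job(): hands the job in, once; it reports no verdict.
The state is a dict: "t": time; "joints": joint angles; "joint_velocities": joint speeds; "effort": joint torques, N m; "position": TCP position; "tool_rot": TCP orientation; "wrist_force": force on the tool from outside, world axes, zero at the start; "moment": the same for the moment, N m; "width": finger opening in m.
Only numpy, scipy, OpenCV 4.12 (cv2) and the standard library are available. Lean on these libraries where they do the work, as an engineer would, in place of code of your own. Each camera call takes 0.05 s, during which the arm holds its last target.

### The job

The brass nozzle in the carriage of the gauging slide has to be presented for measuring. First, with the carriage still at its starting end, turn the nozzle by its flats until the nose on its collar points straight at the small mark block on the carriage; then slide the carriage by the nozzle along the rail until you feel its sprung ball drop into the notch of the strip, and hold it there: your program finishes with the nozzle still gripped, nose on the mark, and the carriage at rest in the notch. Leave the loose parts lying in front of the slide where they are.

Things in the scene. Friction and masses are not known exactly. Their poses are not given: they have to be found in the camera images.
- slide_base: gauging slide, fixed on the bench: dark steel base plate 100 x 330 x 10 mm, steel rail 26 mm wide along it, grey end stops (tops at 40 mm). Origin: centre of its underside. +y: along the rail, the way the carriage is to be slid; x: across the rail, +x on the far side; z up. On the far side a flat steel strip with one 12 mm notch, set to another place along the rail for each job
- carriage (a joint): position (m) along slide_base +y of the aluminium carriage (100 x 70 mm, top 42 mm over the bench): 0 at its starting end, 0.16 at the other stop. Starts at 0 to 0.015; the notch lies between 0.06 and 0.13. The nozzle's axis is at x = 0, y = value - 0.080 of slide_base. Friction about 1.2 N; the ball pulls it in from 5 mm off the notch, up to 6 N; about 8 N push it out on either side; it can go back
- plunger (a joint): height (m) of the sprung 16 mm ball under the far part of the carriage: 0 seated in the notch, 0.0039 riding on the plain strip; 1 mm off the notch's middle lifts it about 1 mm. Its 7 mm steel pin shows through the carriage's top, 34 mm beyond the nozzle's axis, standing 8 mm proud when riding, 5 mm when seated, always lower than the collar
- nozzle: brass nozzle that turns on the carriage about an upright axis (1.5 rad either way, friction 0.06 N m, stays put, captive). Origin: on the axis, 42 mm over the bench, z up. Collar 48 mm across, up to 14 mm above the origin; its nose points along own -x. When the nose is on the mark its axes are parallel to slide_base's; it starts turned 0.5 to 1.3 rad counter-clockwise from that (from above)
- nozzle_flats (a point): where to grip: on the nozzle's axis, 38 mm above its origin (80 mm over the bench), between two flats 22 mm apart that face the nozzle's own +y and -y. The block with the flats is 34 mm long along own x and reaches from 14 to 52 mm above the nozzle's origin, with a small cone above, up to 67 mm
- nozzle_nose (a point): outer end of the nose, a bar 7 mm wide and 10 mm high on the collar, 33 mm from the nozzle's axis
- mark (a point): the mark: the inner end of a small steel block (10 x 4 mm, 8 mm high) on the carriage's top at its near edge, 36 mm from the nozzle's axis on the -x side of slide_base.
- bit_tube: loose clear tube of driver bits with black caps, 33 x 78 x 33 mm, lying in front of the slide; leave it alone. Origin: centre of its underside.
- knurled_disc: loose turned steel disc with knurled rim, 34 mm in diameter, 8 mm high, in front of the slide; leave it alone. Origin: centre of its underside.
- hex_bolt: loose hexagon bolt, 47 mm long, 14 mm across, in front of the slide; leave it alone. Origin: centre of its underside.

How it is judged:
By the outcome, as a careful person would: the job done as asked, in the order asked, and still so for the second after the job is handed in, while the arm keeps its last pose, push and grip.
It also fails if it takes over 59 s, if anything falls off the work surface, if the arm or the gripper's body presses on something with over 40 N, if the wrist force passes 120 N, or if a joint passes its speed limit or range.

## Working session

There is one attempt and no reset: what is moved stays moved. The work goes in short steps, Python scripts to look and compute and a shell command to move; the robot and the scene stay as the last step left them, time stands still between calls to the robot, and variables do not carry over. Pictures are saved under pics/ and viewed, and the job is handed in when it is done.

```bash
ls; mkdir -p pics
python3 - <<'E'
from station import ctrl
import cv2,numpy as np
np.set_printoptions(precision=4,suppress=True)
print(ctrl.read_state())
for n in("scene","top"):
    p=ctrl.camera_params(n);print(n,p)
    cv2.imwrite(f"pics/{n}0.png",ctrl.get_image(n)[:,:,::-1])
E
```

```text
pics
{'t': 0.0, 'joints': array([ 1.1998,  0.2178,  1.6149, -0.    ,  1.3113, -0.1121]), 'joint_velocities': array([ 0.    , -0.0003,  0.0026,  0.0013,  0.0013,  0.0005]), 'effort': array([ -0.0001, -39.6839, -30.3856,  -0.0002,   0.0095,  -0.    ]), 'position': array([0.1596, 0.6034, 0.244 ]), 'tool_rot': array([-1.6777,  1.5684, -1.9365]), 'wrist_force': array([0.4068, 0.0397, 0.7993]), 'moment': array([-0.0383, -0.0664,  0.0089]), 'width': 0.08543862926733109}
scene {'fovy': 46.09800250230872, 'cx': 327.0944535061814, 'cy': 240.98673943591396, 'k1': 0.061648070097993765, 'camera_from_world': array([[ 0.6222, -0.7826, -0.0172, -0.2775],
       [-0.3554, -0.2629, -0.897 ,  0.2447],
       [ 0.6975,  0.5642, -0.4418,  0.5538],
       [ 0.    ,  0.    ,  0.    ,  1.    ]])}
top {'fovy': 44.48511365585188, 'cx': 322.1453950226003, 'cy': 245.39525662503706, 'k1': -0.1744485914255426, 'camera_from_world': array([[ 0.0205, -0.9998, -0.0028,  0.0198],
       [-0.9843, -0.0197, -0.1753,  0.5143],
       [ 0.1752,  0.0064, -0.9845,  0.9122],
       [ 0.    ,  0.    ,  0.    ,  1.    ]])}
```

View pics/scene0.png

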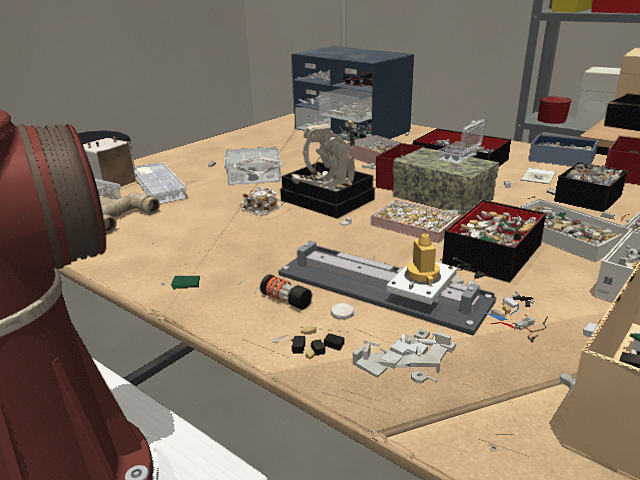

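View pics/top0.png

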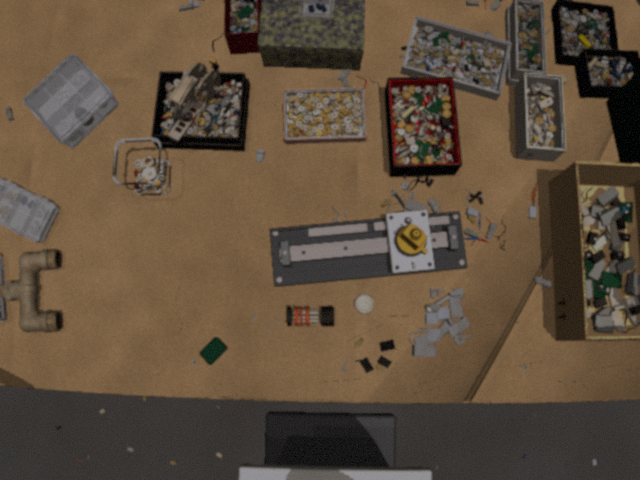

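```bash
cat > h.py <<'E'
import numpy as np,cv2
from station import ctrl
def cam(n):
    p=ctrl.camera_params(n);f=240/np.tan(np.radians(p["fovy"]/2))
    return f,p["cx"],p["cy"],p["k1"],np.array(p["camera_from_world"])
def proj(n,P):
    f,cx,cy,k,T=cam(n);P=np.atleast_2d(P);q=P@T[:3,:3].T+T[:3,3];s=q[:,:2]/q[:,2:]
    s=s*(1+k*(s**2).sum(1,keepdims=True));return s*f+[cx,cy]
def back(n,uv,z):
    f,cx,cy,k,T=cam(n);uv=np.atleast_2d(np.array(uv,float))
    d=(uv-[cx,cy])/f;s=d.copy()
    for _ in range(50): s=d/(1+k*(s**2).sum(1,keepdims=True))
    R=T[:3,:3];c=-R.T@T[:3,3];r=np.c_[s,np.ones(len(s))]@R
    return c+r*((z-c[2])/r[:,2])[:,None]
def crop(img,x0,y0,w,h,k,out):
    c=cv2.resize(img[y0:y0+h,x0:x0+w],None,fx=k,fy=k,interpolation=cv2.INTER_CUBIC);cv2.imwrite(out,c)
E
python3 - <<'E'
import cv2
from h import *
crop(cv2.imread("pics/top0.png"),265,200,210,95,3.8,"pics/topc.png")
crop(cv2.imread("pics/top0.png"),370,200,110,85,7,"pics/topd.png")
crop(cv2.imread("pics/scene0.png"),270,220,235,115,3.4,"pics/scenec.png")
E
```

```text
(no output)
```

View pics/topc.png

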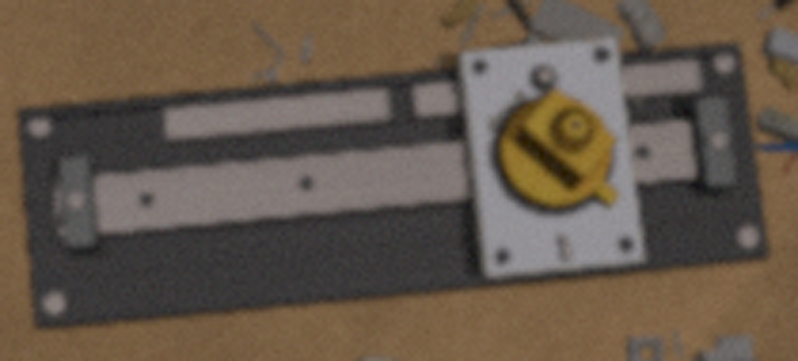

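View pics/topd.png

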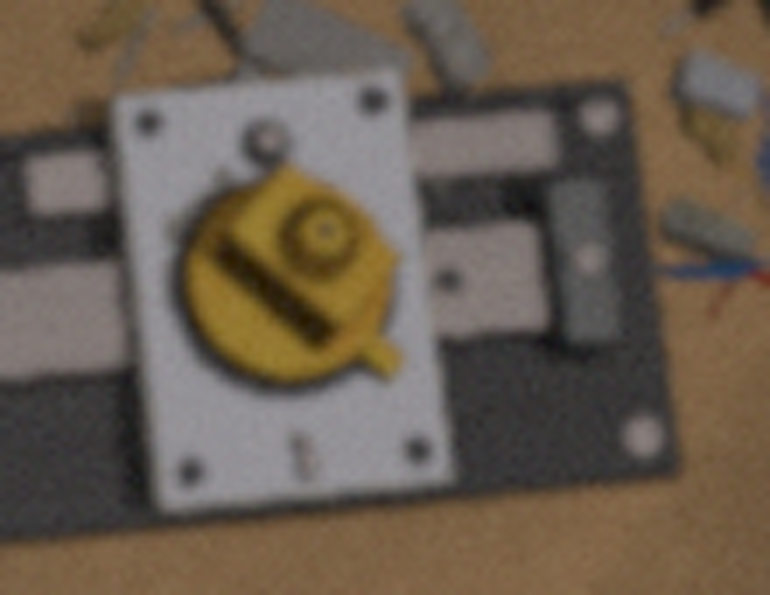

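View pics/scenec.png

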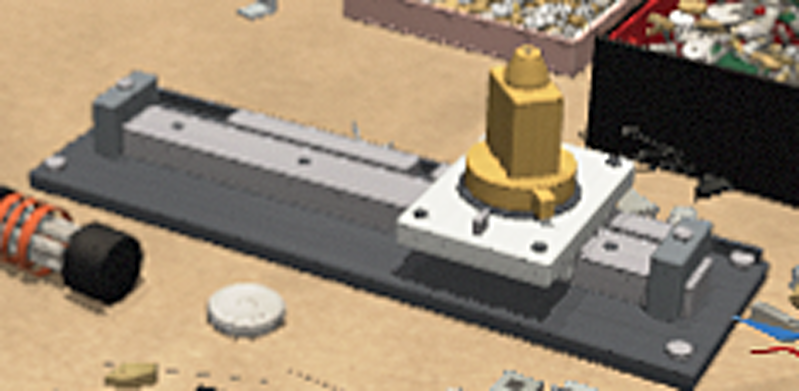

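```bash
cat > fit.py <<'E'
from h import *
from scipy.optimize import least_squares
np.set_printoptions(precision=4,suppress=True)
def un(c,k,ox,oy): return (np.array(c,float)+.5)/k-.5+[ox,oy]
base=un([(18,110),(740,45),(768,258),(36,326)],3.8,265,200)   # far+y, far-y, near-y, near+y
car=un([(112,97),(400,68),(455,482),(160,512)],7,370,200)
B=np.array([[.05,.165,.01],[.05,-.165,.01],[-.05,-.165,.01],[-.05,.165,.01]])
def W(p,L): 
    c,s=np.cos(p[2]),np.sin(p[2]);L=np.atleast_2d(L)
    return np.c_[p[0]+c*L[:,0]-s*L[:,1],p[1]+s*L[:,0]+c*L[:,1],L[:,2]]
def C(q): return np.array([[.05,q-.08+.035,.042],[.05,q-.08-.035,.042],[-.05,q-.08-.035,.042],[-.05,q-.08+.035,.042]])
if __name__=="__main__":
    def r(p): return np.r_[(proj("top",W(p,B))-base).ravel(),(proj("top",W(p,C(p[3])))-car).ravel()]
    s=least_squares(r,[.5,0,0,.01]);print(s.x,s.fun.reshape(-1,2))
    p=s.x
    print("base corners back",back("top",base,.01))
    g=W(p,[[0,p[3]-.08,.08]]);print("grip",g)
    nose=un([(385,362)],7,370,200);N=back("top",nose,.054);print("nose",N, N-W(p,[[0,p[3]-.08,.054]]))
    d=(N-W(p,[[0,p[3]-.08,.054]]))[0];print("nose ang rel",np.linalg.norm(d[:2]),np.degrees(np.arctan2(-d[1],-d[0])-p[2]))
    # notch in strip
    n=un([(390,105),(412,102)],3.8,265,200)
    for z in(.01,.014,.02):
        Q=back("top",n,z);c,s_=np.cos(p[2]),np.sin(p[2]);D=Q[:,:2]-p[:2];print(z,D@np.array([[c,-s_],[s_,c]]))
    mk=back("top",un([(300,438)],7,370,200),.05);D=mk[:,:2]-p[:2];print("mark",D@np.array([[c,-s_],[s_,c]]))
    ap=back("top",un([(325,230)],7,370,200),.109);D=ap[:,:2]-p[:2];print("apex",D@np.array([[c,-s_],[s_,c]]))
    im=cv2.imread("pics/scene0.png")
    print("cone centre in scene", proj("scene",W(p,[[0,p[3]-.08,.109]])))
    for L in (B,C(p[3])):
        for u,v in proj("scene",W(p,L)): cv2.circle(im,(int(u+.5),int(v+.5)),1,(0,0,255),-1)
    for u,v in proj("scene",np.r_[g,W(p,[[0,p[3]-.08,.109]])]): cv2.circle(im,(int(u+.5),int(v+.5)),1,(255,0,255),-1)
    crop(im,270,220,235,115,3.4,"pics/scenefit.png")
E
python3 fit.py
```

```text
[ 0.5175 -0.0477  0.1133  0.0133] [[-0.4819 -0.6224]
 [ 0.3425 -0.8016]
 [ 0.7537  0.2351]
 [-0.6143  0.7076]
 [-0.1051 -0.2433]
 [ 0.2986  0.1962]
 [-0.0231  0.3129]
 [-0.1303  0.0847]]
base corners back [[ 0.5475  0.1211  0.01  ]
 [ 0.5844 -0.2053  0.01  ]
 [ 0.4869 -0.216   0.01  ]
 [ 0.4504  0.1096  0.01  ]]
grip [[ 0.525 -0.114  0.08 ]]
nose [[ 0.5059 -0.1361  0.054 ]] [[-0.0191 -0.0221  0.    ]]
nose ang rel 0.029238117664734022 42.6689663551405
0.01 [[ 0.0355 -0.0021]
 [ 0.036  -0.0121]]
0.014 [[ 0.0347 -0.0017]
 [ 0.0352 -0.0117]]
0.02 [[ 0.0335 -0.0012]
 [ 0.034  -0.011 ]]
mark [[-0.0368 -0.0653]]
apex [[ 0.0006 -0.0665]]
cone centre in scene [[422.632  234.2029]]
```

View pics/scenefit.png

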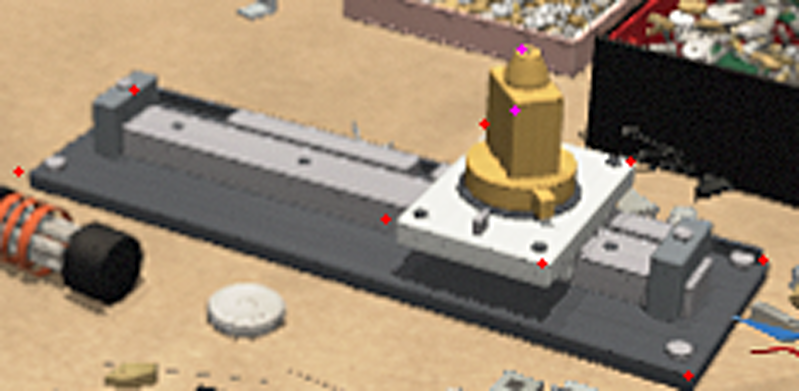

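```bash
cat > fit2.py <<'E'
from fit import *
A=lambda q:np.array([[0,q-.08,.109]])
sb=un([(32,182),(768,265),(690,389)],3.4,270,220);sc=un([(635,165),(548,272),(397,222)],3.4,270,220);sa=un([(529,49)],3.4,270,220)
ta=un([(325,228)],7,370,200)
def rt(p): return np.r_[(proj("top",W(p,B))-base).ravel(),(proj("top",W(p,C(p[3])))-car).ravel(),(proj("top",W(p,A(p[3])))-ta).ravel()]
def rs(p): return np.r_[(proj("scene",W(p,B[[3,1,2]]))-sb).ravel(),(proj("scene",W(p,C(p[3])[[1,2,3]]))-sc).ravel(),(proj("scene",W(p,A(p[3])))-sa).ravel()]
for n,f in(("top",rt),("scene",rs),("both",lambda p:np.r_[rt(p),rs(p)])):
    s=least_squares(f,[.5,0,0,.01]);p=s.x;print(n,p,"rms",np.sqrt((s.fun**2).mean()),"grip",W(p,[[0,p[3]-.08,.08]]))
    if n!="both":print(s.fun.reshape(-1,2))
E
python3 fit2.py
```

```text
top [ 0.5176 -0.0477  0.1136  0.0133] rms 0.44642000552563965 grip [[ 0.5252 -0.1139  0.08  ]]
[[-0.4913 -0.6685]
 [ 0.3239 -0.8933]
 [ 0.7498  0.1389]
 [-0.6092  0.6585]
 [-0.1453 -0.3171]
 [ 0.2565  0.1126]
 [-0.0505  0.225 ]
 [-0.1558  0.0068]
 [ 0.1491  0.5568]]
scene [ 0.515  -0.0527  0.106   0.0132] rms 1.291304215670447 grip [[ 0.5221 -0.1192  0.08  ]]
[[-2.1855 -2.3718]
 [ 1.3499  0.7   ]
 [ 1.0612 -1.6963]
 [ 0.9562  0.409 ]
 [ 0.0801 -0.6713]
 [-1.1484  0.6031]
 [-0.4128  1.7987]]
both [ 0.5175 -0.0497  0.1121  0.0134] rms 1.3992863289369735 grip [[ 0.525  -0.1159  0.08  ]]
```

Run:
```python
from fit import *
import cv2
crop(cv2.imread("pics/top0.png"),390,215,45,45,13,"pics/topn.png")
for a,b,z in(((290,168),(400,258),.094),((222,240),(330,340),.094)):
    Q=back("top",un([a,b],7,370,200),z);d=Q[1]-Q[0];print(np.linalg.norm(d),np.degrees(np.arctan2(-d[1],-d[0])))
```

```text
0.03166278767818131 50.87921780625109
0.03266069441615203 47.383438242015735
```

View pics/topn.png

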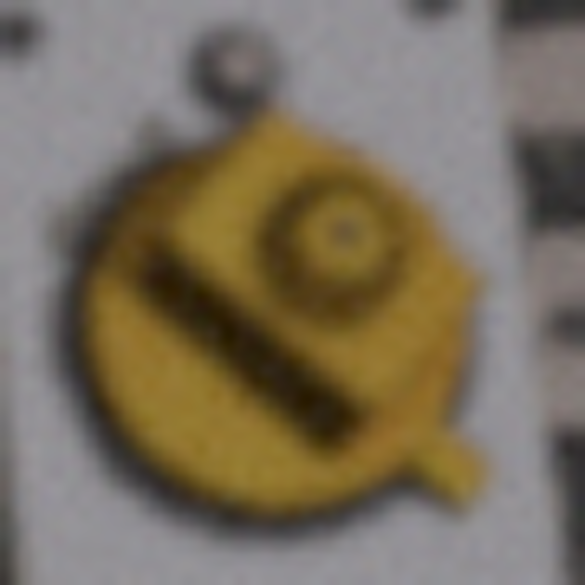

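```bash
cat >> h.py <<'E'
from scipy.spatial.transform import Rotation as Rn
def Rtool(yaw_deg): # tool x down, tool y at heading yaw
    a=np.radians(yaw_deg);x=np.array([0,0,-1.]);y=np.array([np.cos(a),np.sin(a),0]);return np.c_[x,y,np.cross(x,y)]
def delta(pos,yaw):
    s=ctrl.read_state();R=Rn.from_euler("xyz",s["tool_rot"]).as_matrix();y=R[:,1]
    D=R.T@Rtool(yaw)
    print("t",s["t"],"pos",s["position"],"x-axis",R[:,0],"yaw",np.degrees(np.arctan2(y[1],y[0])),"w",s["width"],"F",s["wrist_force"],"M",s["moment"],"j",s["joints"])
    print("shift cm",R.T@(np.array(pos)-s["position"])*100,"turn",np.degrees(Rn.from_matrix(D).as_rotvec()))
E
python3 - <<'E'
from h import *
np.set_printoptions(precision=4,suppress=True)
for y in(139.1,-40.9):delta([.5245,-.1157,.2],y)
E
```

```text
t 0.1 pos [0.1597 0.6035 0.2441] x-axis [-0.0008 -0.0021 -1.    ] yaw 75.17266599374285 w 0.08580289046977704 F [ 0.2379  0.1609 -0.8423] M [-0.0279  0.0311 -0.0096] j [ 1.1998  0.2177  1.6148 -0.      1.3113 -0.1122]
shift cm [  4.5291 -60.1803  53.6756] turn [-63.9273  -0.0819   0.1062]
t 0.1 pos [0.1597 0.6035 0.2441] x-axis [-0.0008 -0.0021 -1.    ] yaw 75.17266599374285 w 0.08580289046977704 F [ 0.2379  0.1609 -0.8423] M [-0.0279  0.0311 -0.0096] j [ 1.1998  0.2177  1.6148 -0.      1.3113 -0.1122]
shift cm [  4.5291 -60.1803  53.6756] turn [116.0726   0.1203   0.0927]
```

```bash
python3 -m crank '[[[0.2,-4.3,3.8,8,0,0,1],[0.5,-8.6,7.7,16,0,0,1],[0.8,-12.9,11.5,25,0,0,1],[1.2,-17.2,15.3,33,0,0,1],[1.6,-21.5,19.2,41,0,0,1]]]'
python3 - <<'E'
from h import *
np.set_printoptions(precision=4,suppress=True)
delta([.5245,-.1157,.2],-40.9)
E
```

```text
t: 0.72
position: [0.2908, 0.3454, 0.2288]
tool_rot: [-0.594, 1.57, -1.572]
wrist_force: [1.0, 0.3, 0.4]
width: 0.0853
t 0.725 pos [0.2908 0.3454 0.2288] x-axis [-0.     -0.0003 -1.    ] yaw 33.945833850972136 w 0.08527218313170454 F [1.0204 0.3438 0.3852] M [0.0058 0.0035 0.0181] j [ 0.7156 -0.1504  2.0232 -0.0003  1.2691  0.1232]
shift cm [ 2.8958 -6.3571 51.3021] turn [74.8458  0.0209 -0.0012]
```

```bash
python3 -m crank '[[[0.3,-0.7,5.7,8,0,0,1],[0.6,-1.4,11.4,16,0,0,1],[0.9,-2.1,17.1,25,0,0,1],[1.2,-2.8,22.8,33,0,0,1],[1.6,-3.5,28.5,41,0,0,1]]]'
python3 - <<'E'
from h import *
np.set_printoptions(precision=4,suppress=True)
delta([.5245,-.1157,.2],-40.9)
E
```

```text
t: 1.35
position: [0.422, 0.09, 0.2131]
tool_rot: [2.18, 1.57, 0.486]
wrist_force: [0.5, 0.4, 1.6]
width: 0.0852
t 1.35 pos [0.422  0.09   0.2131] x-axis [ 0.0005  0.0003 -1.    ] yaw -7.100348602046266 w 0.08522886607988639 F [0.4851 0.3959 1.5515] M [ 0.0425 -0.0071 -0.0338] j [ 0.047  -0.1828  2.0814  0.0002  1.2425  0.1709]
shift cm [ 1.3126 12.7137 19.1469] turn [33.7997 -0.0253 -0.0199]
```

```bash
python3 -m crank '[[[0.3,3.2,4.8,8.5,0,0,1],[0.6,6.4,9.6,17,0,0,1],[0.9,9.6,14.4,25.5,0,0,1],[1.3,12.7,19.15,33.8,0,0,1],[1.3,12.7,19.15,33.8,0,0,1]]]'
python3 - <<'E'
from h import *
np.set_printoptions(precision=4,suppress=True)
delta([.5245,-.1157,.078],-40.9)
for n in("scene","top"):
    cv2.imwrite(f"pics/{n}1.png",ctrl.get_image(n)[:,:,::-1])
crop(cv2.imread("pics/scene1.png"),330,130,190,150,4,"pics/scene1c.png")
crop(cv2.imread("pics/top1.png"),340,170,150,120,5,"pics/top1c.png")
print(proj("scene",[[.5245,-.1157,.109]]))
E
```

```text
t: 1.98
position: [0.5257, -0.1168, 0.1996]
tool_rot: [-0.166, 1.57, -2.45]
wrist_force: [0.1, 0.9, -0.2]
width: 0.0855
t 1.975 pos [ 0.5257 -0.1168  0.1996] x-axis [-0.0006 -0.0005 -1.    ] yaw -40.900026530156836 w 0.0855401167379952 F [ 0.0513  0.8931 -0.1958] M [ 0.0141 -0.0243  0.0663] j [-0.3486  0.0784  1.8594 -0.0007  1.2042  0.3655]
shift cm [12.1566 -0.1638 -0.0103] turn [-0.      0.0453  0.0076]
[[423.4943 234.6435]]
```

View pics/scene1c.png

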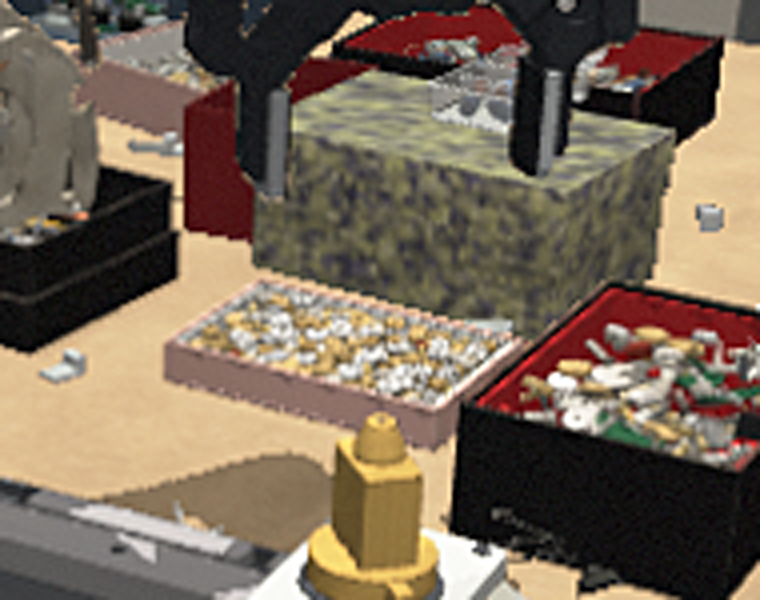

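View pics/top1c.png

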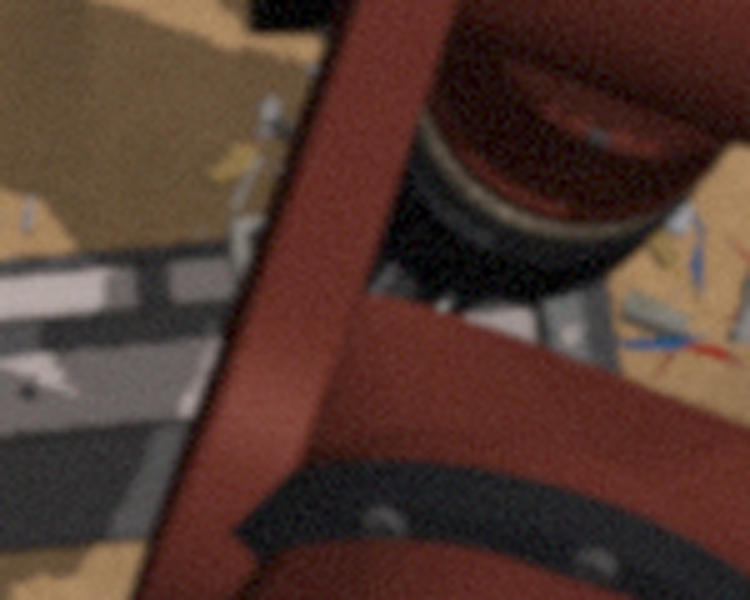

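Run:
```python
from h import *
a=np.radians(-40.9);y=np.array([np.cos(a),np.sin(a),0])
P=np.array([.5257,-.1168,.1986])
q=proj("scene",np.array([P-y*.0427,P+y*.0427,P]));print(q,(q-[330,130])*4)
```

```text
[[398.19278768 177.47516214]
 [458.58226837 172.39225225]
 [428.59800564 174.92595911]] [[272.77115072 189.90064858]
 [514.32907347 169.56900901]
 [394.39202257 179.70383645]]
```

```bash
python3 -m crank '[[[3,-0.1,0,0,0,0,1],[6,-0.15,0,0,0,0,0.6],[9,-0.15,0,0,0,0,0.3],[12,-0.15,0,0,0,0,0],[12.15,-0.15,0,0,0,0,0]]]'
python3 - <<'E'
from h import *
np.set_printoptions(precision=4,suppress=True)
delta([.5245,-.1157,.078],-40.9)
for n in("scene",):
    cv2.imwrite(f"pics/{n}2.png",ctrl.get_image(n)[:,:,::-1])
crop(cv2.imread("pics/scene2.png"),370,190,120,100,6,"pics/scene2c.png")
E
```

```text
t: 2.7
position: [0.5207, -0.11, 0.0763]
tool_rot: [-1.237, 1.564, 2.768]
wrist_force: [-0.1, -0.1, -0.3]
width: 0.0428
t 2.7 pos [ 0.5207 -0.11    0.0763] x-axis [-0.0065  0.0025 -1.    ] yaw -40.49383734444463 w 0.04280840461835659 F [-0.1482 -0.118  -0.2911] M [0.0124 0.0307 0.0358] j [-0.3402  0.238   1.9416  0.0003  0.969   0.3663]
shift cm [-0.1758  0.6623  0.1849] turn [0.4066 0.1322 0.3772]
```

View pics/scene2c.png

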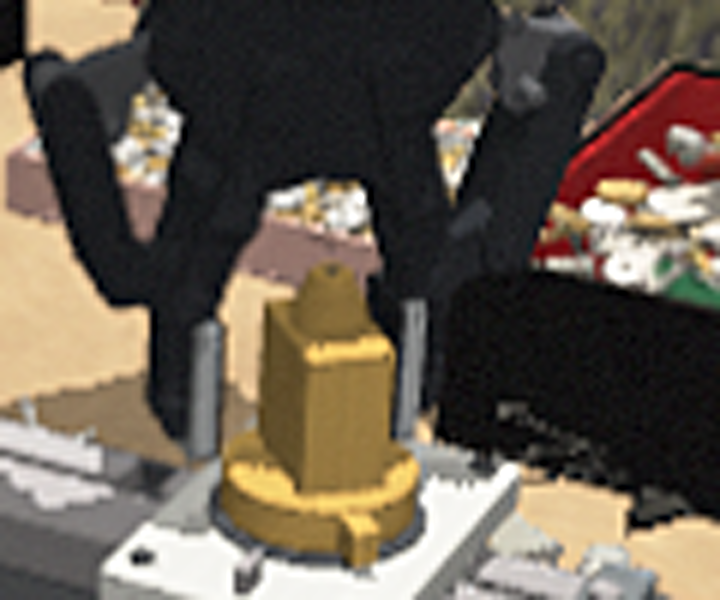

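```bash
python3 -m crank '[[[0,0,0,0,0,0,0],[0,0,0,0,0,0,0]]]'
python3 - <<'E'
from h import *
np.set_printoptions(precision=4,suppress=True)
delta([.5245,-.1157,.078],-40.9)
E
```

```text
t: 3.0
position: [0.5251, -0.1127, 0.0806]
tool_rot: [1.942, 1.568, -0.338]
wrist_force: [0.0, -0.0, 0.3]
width: 0.0428
t 3.0 pos [ 0.5251 -0.1127  0.0806] x-axis [ 0.0031 -0.0011 -1.    ] yaw -40.60033001126696 w 0.042796349114176874 F [ 0.0295 -0.0465  0.2772] M [ 0.0312  0.0035 -0.0038] j [-0.3421  0.2347  1.9355  0.      0.9681  0.3665]
shift cm [0.2591 0.1502 0.2688] turn [ 0.2998 -0.0678 -0.173 ]
```

```bash
python3 -m crank '[[[0,0,0,0,0,0,0],[0,0,0,0,0,0,0],[0,0,0,0,0,0,0]]]'
python3 - <<'E'
from h import *
np.set_printoptions(precision=4,suppress=True)
delta([.5245,-.1157,.078],-40.9)
cv2.imwrite("pics/scene3.png",ctrl.get_image("scene")[:,:,::-1])
crop(cv2.imread("pics/scene3.png"),370,190,120,100,6,"pics/scene3c.png")
E
```

```text
t: 3.38
position: [0.5239, -0.1126, 0.0789]
tool_rot: [2.011, 1.571, -0.269]
wrist_force: [0.5, -1.0, 0.6]
width: 0.0423
t 3.375 pos [ 0.5239 -0.1126  0.0789] x-axis [ 0.0002 -0.     -1.    ] yaw -40.6318742498244 w 0.04228285083636579 F [ 0.5456 -0.9732  0.5517] M [ 0.008  -0.008   0.0394] j [-0.3427  0.2368  1.9369  0.      0.9678  0.3665]
shift cm [0.0933 0.2512 0.1971] turn [ 0.2681 -0.0043 -0.0091]
```

View pics/scene3c.png

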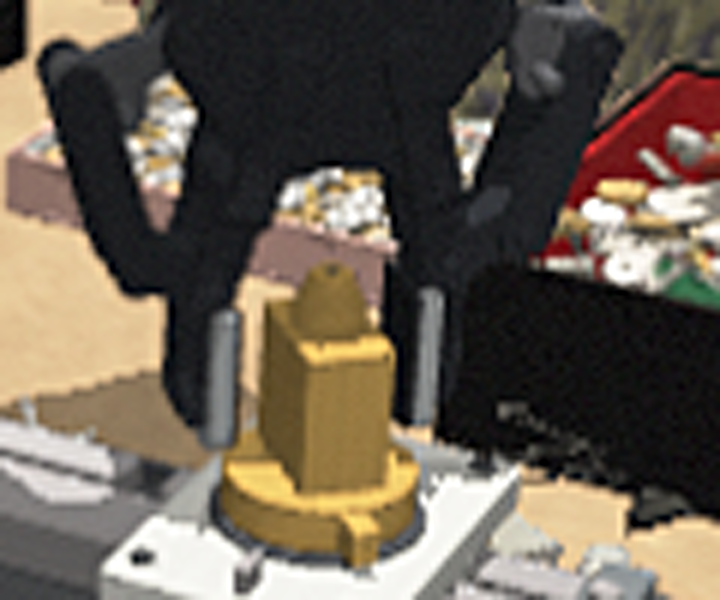

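Run:
```python
from h import *
np.set_printoptions(precision=2,suppress=True)
a=np.radians(-40.63);y=np.array([np.cos(a),np.sin(a),0])
P=np.array([.5239,-.1126,.0])
for z in(.065,.07,.075):
  Q=P+[0,0,z]
  q=proj("scene",np.array([Q-y*.0212,Q+y*.0212,Q]));print(z,(q-[370,190])*6)
for xy in((.5245,-.1157),(.5252,-.1139),(.5221,-.1192)):
  print((proj("scene",[[*xy,.109],[*xy,.07]])-[370,190])*6)
```

```text
0.065 [[214.43 437.2 ]
 [381.04 419.17]
 [298.02 428.15]]
0.07 [[215.34 419.05]
 [382.38 401.11]
 [299.15 410.04]]
0.075 [[216.25 400.8 ]
 [383.74 382.94]
 [300.28 391.83]]
[[320.97 267.86]
 [311.62 412.69]]
[[315.79 264.9 ]
 [306.56 409.53]]
[[328.89 275.18]
 [319.34 420.51]]
```

```bash
python3 -m crank '[[[0.2,0.28,0,0,0,0,0],[0.2,0.28,0,0,0,0,0],[0.2,0.28,0,0,0,0,0],[0.2,0.28,0,0,0,0,0]]]'
python3 - <<'E'
from h import *
np.set_printoptions(precision=4,suppress=True)
delta([.5252,-.1139,.078],-40.9)
cv2.imwrite("pics/scene4.png",ctrl.get_image("scene")[:,:,::-1])
crop(cv2.imread("pics/scene4.png"),370,190,120,100,6,"pics/scene4c.png")
E
```

```text
t: 3.92
position: [0.5259, -0.1143, 0.0768]
tool_rot: [-1.443, 1.571, 2.561]
wrist_force: [-0.4, -0.6, 0.9]
width: 0.0429
t 3.925 pos [ 0.5259 -0.1143  0.0768] x-axis [-0.0001  0.0001 -1.    ] yaw -40.62670537402286 w 0.04291193841287748 F [-0.3681 -0.6098  0.9147] M [ 0.0225 -0.0185 -0.0501] j [-0.3444  0.2449  1.9318  0.      0.965   0.3646]
shift cm [-0.1238 -0.0807  0.0175] turn [0.2733 0.0008 0.0063]
```

View pics/scene4c.png

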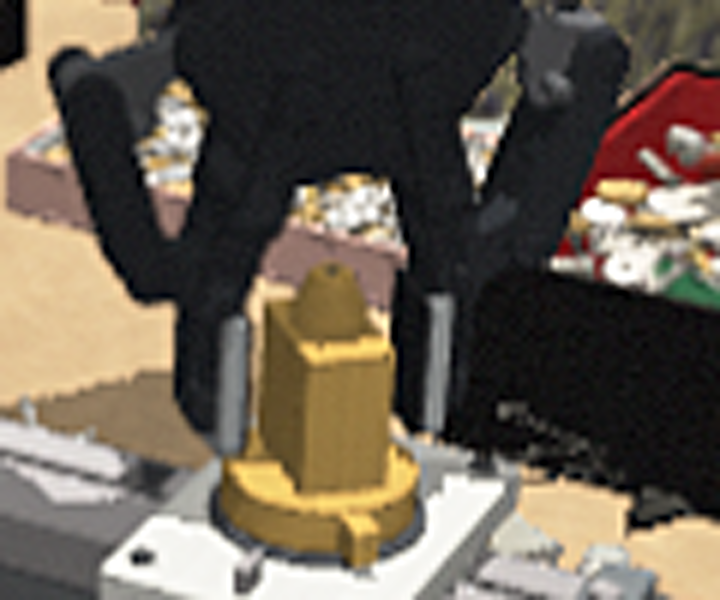

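```bash
python3 -m crank '[[[0,0.05,0,0,0,0,-0.3],[0,0.05,0,0,0,0,-0.5],[0,0.05,0,0,0,0,-1],[0,0.05,0,0,0,0,-1]]]'
python3 - <<'E'
from h import *
np.set_printoptions(precision=4,suppress=True)
delta([.5252,-.1139,.078],-83.6)
E
```

```text
t: 4.47
position: [0.5267, -0.1148, 0.0771]
tool_rot: [1.867, 1.57, -0.412]
wrist_force: [0.1, -0.2, 1.3]
width: 0.0214
t 4.475 pos [ 0.5267 -0.1148  0.0771] x-axis [ 0.0009 -0.0004 -1.    ] yaw -40.62041402635997 w 0.02135053803535862 F [ 0.1207 -0.2383  1.2794] M [-0.0328 -0.1161  0.0634] j [-0.3448  0.2455  1.9302 -0.0001  0.9649  0.3642]
shift cm [-0.0908 -0.1768  0.0314] turn [42.9796 -0.0359 -0.0452]
```

```bash
python3 -m crank '[[[0,0,0,4,0,0,-1],[0,0,0,8.5,0,0,-1],[0,0,0,13,0,0,-1],[0,0,0,17.5,0,0,-1],[0,0,0,21.5,0,0,-1]]]'
python3 - <<'E'
from h import *
np.set_printoptions(precision=4,suppress=True)
delta([.5252,-.1139,.078],-83.55)
E
```

```text
t: 5.1
position: [0.5268, -0.1149, 0.0771]
tool_rot: [2.198, 1.569, -0.459]
wrist_force: [1.9, -0.9, 0.3]
width: 0.0211
t 5.1 pos [ 0.5268 -0.1149  0.0771] x-axis [ 0.0012 -0.0006 -1.    ] yaw -62.25785967075645 w 0.021073355033486015 F [ 1.947  -0.8885  0.3039] M [-0.0876 -0.1055  0.0679] j [-0.3448  0.2455  1.9302 -0.0002  0.9646  0.7419]
shift cm [-0.0898 -0.1656  0.0985] turn [21.2922 -0.0549 -0.0519]
```

```bash
python3 -m crank '[[[0,0,0,5,0,0,-1],[0,0,0,10,0,0,-1],[0,0,0,15,0,0,-1],[0,0,0,19,0,0,-1],[0,0,0,21.3,0,0,-1]]]'; python3 -m crank '[[[0,0,0,0,0,0,-1],[0,0,0,0,0,0,-1]]]'
python3 - <<'E'
from h import *
np.set_printoptions(precision=4,suppress=True)
delta([.5252,-.1139,.078],-83.55)
for n in("scene","top"):
    cv2.imwrite(f"pics/{n}5.png",ctrl.get_image(n)[:,:,::-1])
crop(cv2.imread("pics/scene5.png"),370,200,120,100,6,"pics/scene5c.png")
E
```

```text
t: 5.72
position: [0.5268, -0.115, 0.0771]
tool_rot: [2.47, 1.569, -0.558]
wrist_force: [1.5, -1.7, -0.2]
width: 0.0212
t: 5.98
position: [0.5269, -0.115, 0.0771]
tool_rot: [2.599, 1.569, -0.428]
wrist_force: [1.9, -1.4, 1.0]
width: 0.0211
t 5.975 pos [ 0.5269 -0.115   0.0771] x-axis [ 0.0012 -0.0006 -1.    ] yaw -83.40974578863326 w 0.021080035025340414 F [ 1.8682 -1.4387  0.9589] M [-0.1692 -0.2086 -0.0111] j [-0.3449  0.2456  1.9302 -0.0001  0.9645  1.1109]
shift cm [-0.0907 -0.1241  0.1525] turn [ 0.1403 -0.0666 -0.0401]
```

View pics/scene5c.png

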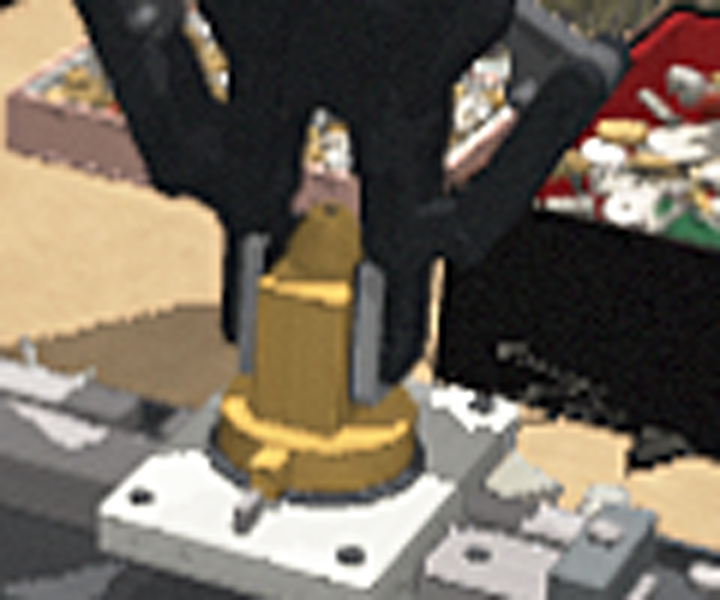

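View pics/top5.png

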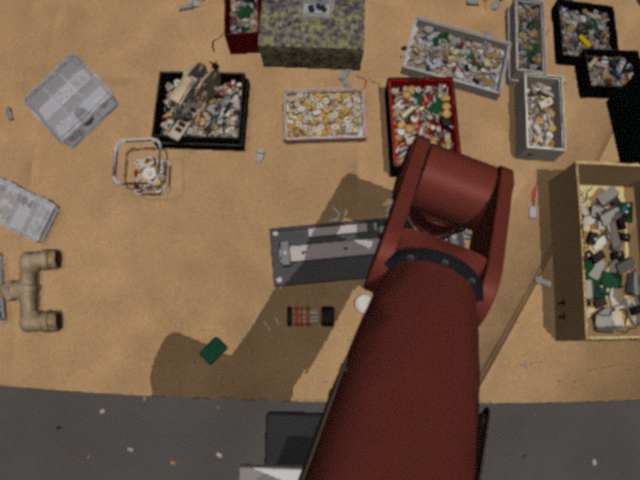

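Run:
```python
from fit import *
np.set_printoptions(precision=2,suppress=True)
im=cv2.imread("pics/scene5.png");crop(im,395,255,50,40,16,"pics/scene5d.png")
p=[.5176,-.0477,.1125]
k=.0133-.08
for z in(.052,.054,.056):
  for a in(-5,0,5):
    t=np.radians(a);d=np.array([-np.cos(t),-np.sin(t)]);n=np.array([np.sin(t),-np.cos(t)])
    pts=[[*(d*.033+n*s*.0035+[0,k]),z] for s in(1,-1)]+[[-.036,k+s*.002,.050] for s in(-1,1)]
    q=(proj("scene",W(p,pts))-[395,255]+.5)*16-.5;print(z,a,q.ravel(), q[:2].mean(0)-q[2:].mean(0))
```

```text
0.052 -5 [269.64 390.69 200.82 367.93 269.71 427.86 228.4  416.35] [-13.83 -42.79]
0.052 0 [300.37 398.09 228.14 378.12 269.71 427.86 228.4  416.35] [ 15.2 -34. ]
0.052 5 [332.09 404.2  257.03 387.21 269.71 427.86 228.4  416.35] [ 45.51 -26.4 ]
0.054 -5 [270.71 371.24 201.81 348.55 269.71 427.86 228.4  416.35] [-12.8  -62.21]
0.054 0 [301.47 378.61 229.16 358.71 269.71 427.86 228.4  416.35] [ 16.26 -53.45]
0.054 5 [333.23 384.71 258.09 367.77 269.71 427.86 228.4  416.35] [ 46.61 -45.87]
0.056 -5 [271.78 351.75 202.81 329.13 269.71 427.86 228.4  416.35] [-11.76 -81.67]
0.056 0 [302.58 359.09 230.19 339.25 269.71 427.86 228.4  416.35] [ 17.33 -72.93]
0.056 5 [334.38 365.17 259.15 348.28 269.71 427.86 228.4  416.35] [ 47.71 -65.38]
```

View pics/scene5d.png

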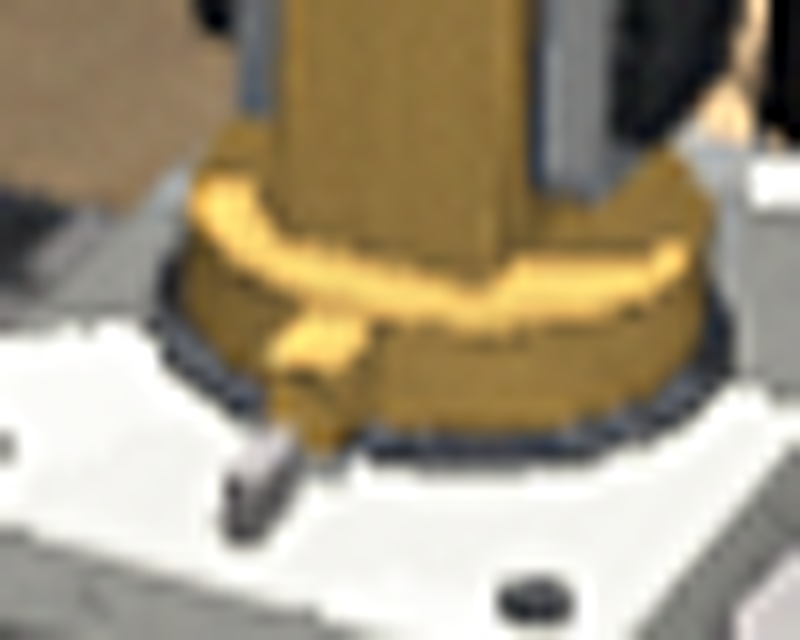

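```bash
python3 -m crank '[[[0,0,0,0.4,0,0,-1],[0,0,0,0.4,0,0,-1]]]'; python3 -m crank '[[[0,-0.5,0,0,0,0,-1],[0,-1.3,0,0,0,0,-1],[0,-2.3,0,0,0,0,-1],[0,-3.3,0,0,0,0,-1],[0,-4,0,0,0,0,-1]]]'; python3 -m crank '[[[0,-0.3,0,0,0,0,-1],[0,-0.5,0,0,0,0,-1],[0,-0.5,0,0,0,0,-1],[0,-0.5,0,0,0,0,-1]]]';python3 - <<'E'
from h import *
np.set_printoptions(precision=4,suppress=True)
delta([.5269-.112*.06,-.115+.9937*.06,.078],-83.55)
E
```

```text
t: 6.32
position: [0.5268, -0.1148, 0.0771]
tool_rot: [2.755, 1.57, -0.279]
wrist_force: [2.6, -0.2, 0.8]
width: 0.0212
t: 6.95
position: [0.5221, -0.074, 0.0771]
tool_rot: [-2.877, 1.571, 0.373]
wrist_force: [1.4, -2.5, 2.3]
width: 0.0211
t: 7.45
position: [0.5216, -0.0695, 0.0771]
tool_rot: [-1.699, 1.57, 1.55]
wrist_force: [1.2, 0.3, 4.9]
width: 0.0208
t 7.45 pos [ 0.5216 -0.0695  0.0771] x-axis [ 0.      0.0011 -1.    ] yaw -83.84964526727353 w 0.020791738085088156 F [1.1864 0.2571 4.9234] M [ 0.1249 -0.2544  0.0629] j [-0.2665  0.2218  1.9599  0.0013  0.9601  1.1962]
shift cm [-0.0922 -1.4194 -0.0098] turn [-0.2996 -0.0085  0.0646]
```

```bash
cat > f.py <<'E'
from h import *
s=ctrl.read_state();u=np.array([-.113,.9936,0])
print("t %.2f travel %.2f mm across %.2f  Frail %.2f F %s"%(s["t"],1e3*(s["position"]-[.5268,-.1148,.0771])@u,1e3*(s["position"]-[.5268,-.1148,.0771])@[.9936,.113,0],s["wrist_force"]@u,np.round(s["wrist_force"],1)))
E
for i in 1 2 ; do :; done
python3 -m crank '[[[0,-0.2,0,0,0,0,-1],[0,-0.4,0,0,0,0,-1],[0,-0.6,0,0,0,0,-1],[0,-0.6,0,0,0,0,-1]]]'; python3 f.py
python3 -m crank '[[[0,-0.1,0,0,0,0,-1],[0,-0.2,0,0,0,0,-1],[0,-0.2,0,0,0,0,-1]]]'; python3 f.py
python3 -m crank '[[[0,-0.1,0,0,0,0,-1],[0,-0.2,0,0,0,0,-1],[0,-0.2,0,0,0,0,-1]]]'; python3 f.py
```

```text
t: 7.95
position: [0.5209, -0.064, 0.077]
tool_rot: [-2.621, 1.571, 0.628]
wrist_force: [1.2, -0.8, 4.7]
width: 0.0212
t 7.95 travel 51.17 mm across -0.08  Frail -0.97 F [ 1.2 -0.8  4.7]
t: 8.32
position: [0.5207, -0.062, 0.077]
tool_rot: [-2.056, 1.571, 1.193]
wrist_force: [0.8, -1.3, 5.7]
width: 0.0209
t 8.32 travel 53.13 mm across -0.09  Frail -1.34 F [ 0.8 -1.3  5.7]
t: 8.7
position: [0.5204, -0.0594, 0.077]
tool_rot: [-1.443, 1.57, 1.806]
wrist_force: [1.2, 0.7, 7.0]
width: 0.0212
t 8.70 travel 55.72 mm across -0.12  Frail 0.54 F [1.2 0.7 7. ]
```

```bash
python3 -m crank '[[[0,-0.1,0,0,0,0,-1],[0,-0.1,0,0,0,0,-1]]]' >/dev/null; python3 f.py
python3 -m crank '[[[0,-0.1,0,0,0,0,-1],[0,-0.1,0,0,0,0,-1]]]'>/dev/null; python3 f.py
python3 -m crank '[[[0,-0.1,0,0,0,0,-1],[0,-0.1,0,0,0,0,-1]]]'>/dev/null; python3 f.py
```

```text
t 8.95 travel 57.31 mm across -0.10  Frail 3.59 F [1.4 3.8 5.6]
t 9.20 travel 59.12 mm across -0.11  Frail 5.16 F [2.1 5.4 7.4]
t 9.45 travel 59.61 mm across -0.11  Frail 3.67 F [1.6 3.9 5.6]
```

```bash
python3 -m crank '[[[0,-0.05,0,0,0,0,-1],[0,-0.05,0,0,0,0,-1],[0,-0.05,0,0,0,0,-1]]]' >/dev/null; python3 f.py
python3 -m crank '[[[0,-0.05,0,0,0,0,-1],[0,-0.05,0,0,0,0,-1],[0,-0.05,0,0,0,0,-1]]]'>/dev/null; python3 f.py
```

```text
t 9.82 travel 59.77 mm across -0.09  Frail 1.96 F [1.4 2.1 6.4]
t 10.20 travel 59.86 mm across -0.10  Frail 0.91 F [2.1 1.2 6. ]
```

```bash
python3 -m crank '[[[0,-0.04,0,0,0,0,-1],[0,-0.04,0,0,0,0,-1],[0,-0.04,0,0,0,0,-1]]]' >/dev/null; python3 f.py
python3 -m crank '[[[0,-0.05,0,0,0,0,-1],[0,-0.05,0,0,0,0,-1],[0,-0.05,0,0,0,0,-1]]]'>/dev/null; python3 f.py
python3 -m crank '[[[0,-0.05,0,0,0,0,-1],[0,-0.05,0,0,0,0,-1],[0,-0.05,0,0,0,0,-1]]]'>/dev/null; python3 f.py
```

```text
t 10.57 travel 59.99 mm across -0.09  Frail 0.06 F [1.3 0.2 6.4]
t 10.95 travel 60.15 mm across -0.11  Frail -1.04 F [ 1.3 -0.9  5. ]
t 11.32 travel 60.23 mm across -0.07  Frail -1.31 F [ 0.8 -1.2  5.3]
```

```bash
python3 -m crank '[[[0,-0.06,0,0,0,0,-1],[0,-0.06,0,0,0,0,-1],[0,-0.06,0,0,0,0,-1]]]'>/dev/null; python3 f.py
python3 -m crank '[[[0,-0.06,0,0,0,0,-1],[0,-0.06,0,0,0,0,-1],[0,-0.06,0,0,0,0,-1]]]'>/dev/null; python3 f.py
python3 - <<'E'
from h import *
np.set_printoptions(precision=4,suppress=True)
delta([.5,0,.078],-83.5)
for n in("scene","top"):
    cv2.imwrite(f"pics/{n}6.png",ctrl.get_image(n)[:,:,::-1])
crop(cv2.imread("pics/scene6.png"),330,200,100,80,8,"pics/scene6c.png")
crop(cv2.imread("pics/scene6.png"),345,240,50,40,16,"pics/scene6d.png")
E
```

```text
t 11.70 travel 60.44 mm across -0.09  Frail -3.71 F [ 1.6 -3.6  5. ]
t 12.07 travel 60.63 mm across -0.08  Frail -5.01 F [ 1.5 -4.9  5. ]
t 12.075 pos [ 0.5199 -0.0546  0.077 ] x-axis [ 0.0003 -0.002  -1.    ] yaw -83.8244301784733 w 0.021402328669047583 F [ 1.4887 -4.8769  5.0214] M [-0.6981 -0.1839 -0.0277] j [-0.2379  0.2149  1.9685 -0.0023  0.9575  1.2265]
shift cm [-0.1079 -5.6387  1.3881] turn [-0.3244 -0.0018 -0.1137]
```

View pics/scene6c.png

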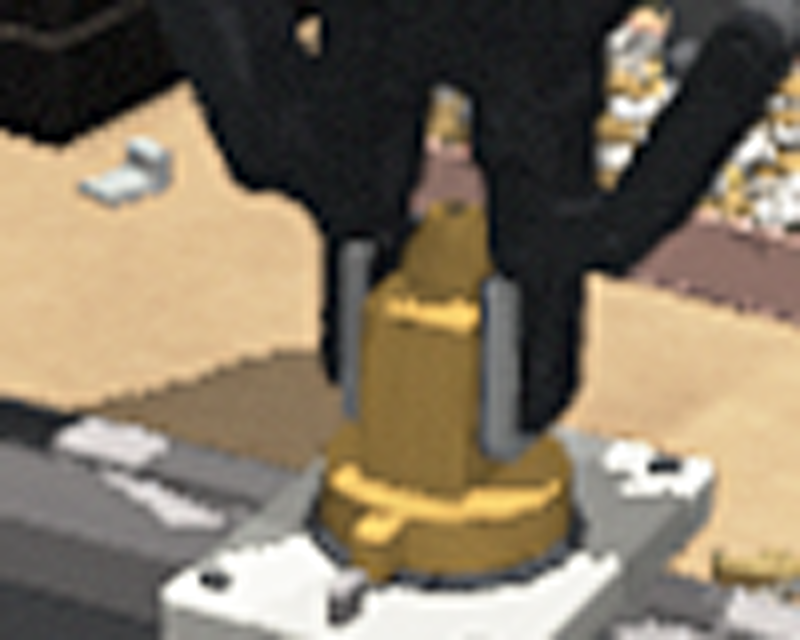

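View pics/scene6d.png

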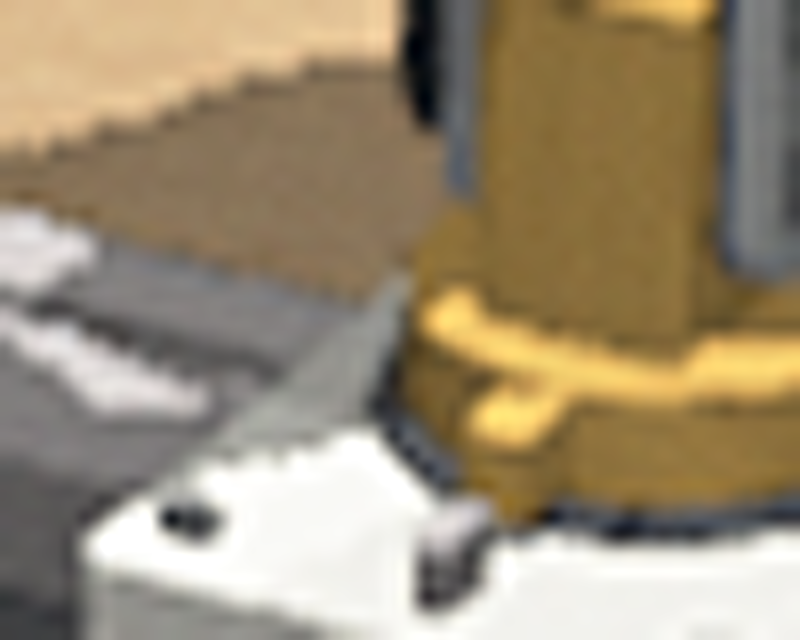

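View pics/top6.png

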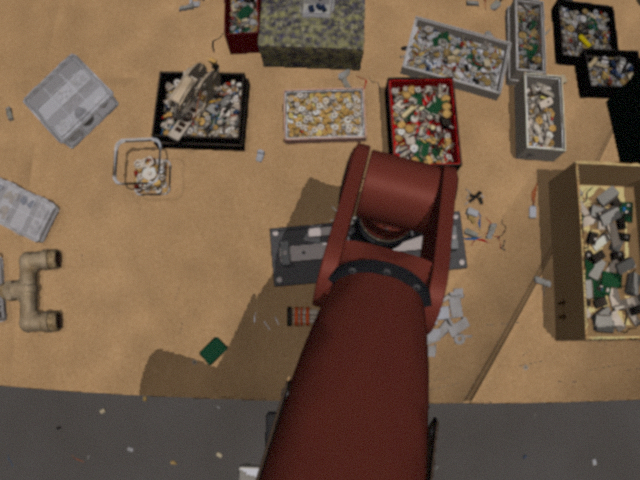

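```bash
python3 -m crank '[[[0,0.1,0,0,0,0,-1],[0,0.12,0,0,0,0,-1],[0,0.12,0,0,0,0,-1],[0,0.12,0,0,0,0,-1],[0,0.12,0,0,0,0,-1]]]'>/dev/null; python3 f.py
python3 - <<'E'
from fit import *
np.set_printoptions(precision=2,suppress=True)
p=[.5176,-.0477,.1125]
k=.0735-.08
for z in(.054,.056):
  for a in(-5,0,5):
    t=np.radians(a);d=np.array([-np.cos(t),-np.sin(t)]);n=np.array([np.sin(t),-np.cos(t)])
    pts=[[*(d*.033+n*s*.0035+[0,k]),z] for s in(1,-1)]+[[-.036,k+s*.002,.050] for s in(-1,1)]
    q=(proj("scene",W(p,pts))-[345,240]+.5)*16-.5;print(z,a,q.ravel(), q[:2].mean(0)-q[2:].mean(0))
E
```

```text
t 12.80 travel 60.45 mm across -0.10  Frail -2.02 F [ 0.8 -1.9  5.9]
0.054 -5 [470.97 446.18 407.4  425.1  469.23 500.56 430.86 489.87] [-10.86 -59.57]
0.054 0 [499.67 453.01 432.51 434.54 469.23 500.56 430.86 489.87] [ 16.05 -51.44]
0.054 5 [529.46 458.66 459.26 442.96 469.23 500.56 430.86 489.87] [ 44.31 -44.41]
0.056 -5 [471.39 427.21 407.74 406.2  469.23 500.56 430.86 489.87] [-10.48 -78.51]
0.056 0 [500.11 434.03 432.88 415.61 469.23 500.56 430.86 489.87] [ 16.45 -70.39]
0.056 5 [529.94 439.65 459.66 424.   469.23 500.56 430.86 489.87] [ 44.75 -63.39]
```

```bash
python3 - <<'E'
from h import *
cv2.imwrite("pics/scene7.png",ctrl.get_image("scene")[:,:,::-1])
im=cv2.imread("pics/scene7.png")
c=im[258:282,366:390]
cv2.imwrite("pics/scene7n.png",cv2.resize(c,None,fx=24,fy=24,interpolation=cv2.INTER_NEAREST))
E
python3 f.py
```

```text
t 12.85 travel 60.44 mm across -0.08  Frail -2.71 F [ 1.4 -2.6  6. ]
```

View pics/scene7n.png

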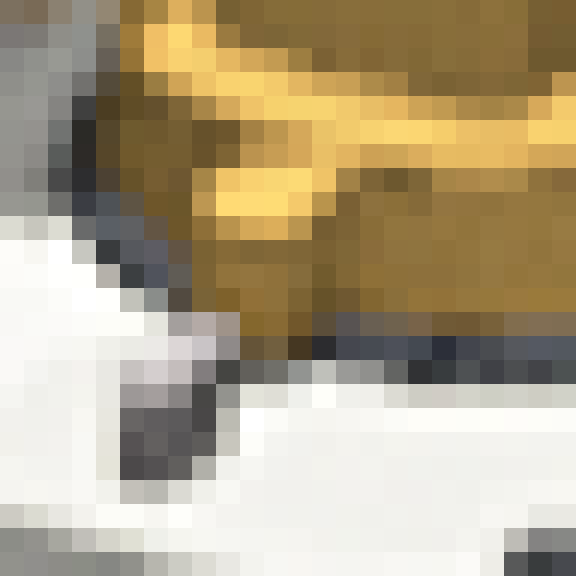

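Run:
```python
from fit import *
im=cv2.imread("pics/scene7.png")
K=20;x0,y0,w,h=350,236,40,30
def render(p,q,a,off,ztop=.056):
    k=q-.08;t=np.radians(a);d=np.array([-np.cos(t),-np.sin(t)]);n=np.array([np.sin(t),-np.cos(t)])
    def box(r0,r1,hw,z0,z1,d,n):
        f=lambda r,s,z:[*(d*r+n*s*hw+[0,k]),z]
        return [[f(r1,-1,z0),f(r1,1,z0),f(r1,1,z1),f(r1,-1,z1)],[f(r0,-1,z1),f(r0,1,z1),f(r1,1,z1),f(r1,-1,z1)]]
    L=box(.022,.033,.0035,ztop-.010,ztop,d,n)+box(.036,.046,.002,.042,.050,np.array([-1.,0]),np.array([0,-1.]))
    th=np.linspace(0,2*np.pi,80);
    L+= [[[.024*np.cos(u),k+.024*np.sin(u),z] for u in th] for z in(.042,.056)]
    t2=[(-.017,-.011),(.017,-.011),(.017,.011),(-.017,.011)];R=np.array([[np.cos(t),-np.sin(t)],[np.sin(t),np.cos(t)]])
    L+= [[[*(R@np.array(v)+[0,k]),z] for v in t2] for z in(.056,)]
    return [proj("scene",W(p,P))+off for P in L]
out=[]
p=[.5176,-.0477,.1125]
for a in(0,3):
    big=cv2.resize(im[y0:y0+h,x0:x0+w],None,fx=K,fy=K,interpolation=cv2.INTER_NEAREST)
    for P in render(p,.0735,a,[.9,.6]):
        cv2.polylines(big,[np.int32(np.round(((P-[x0,y0])+.5)*K-.5))],True,(0,0,255),1)
    cv2.imwrite(f"pics/ov{a}.png",big)
```

```text
(no output)
```

View pics/ov0.png

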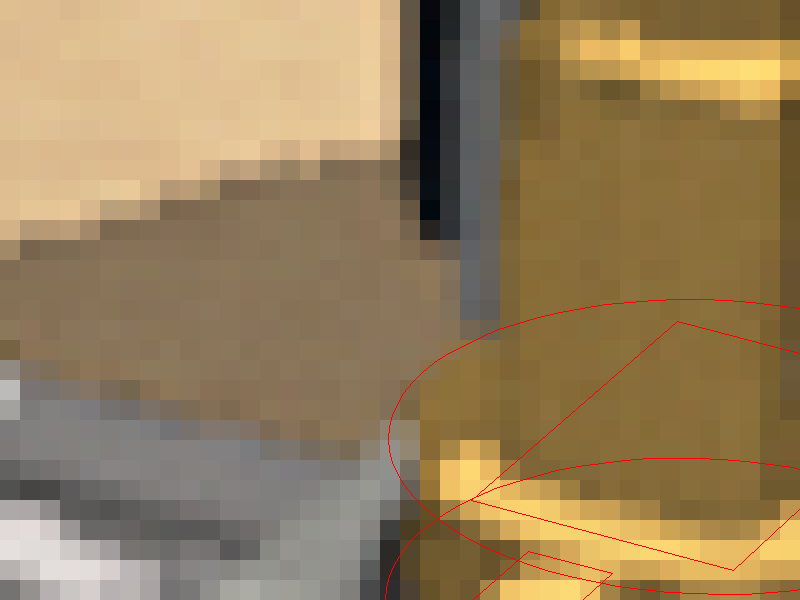

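View pics/ov3.png

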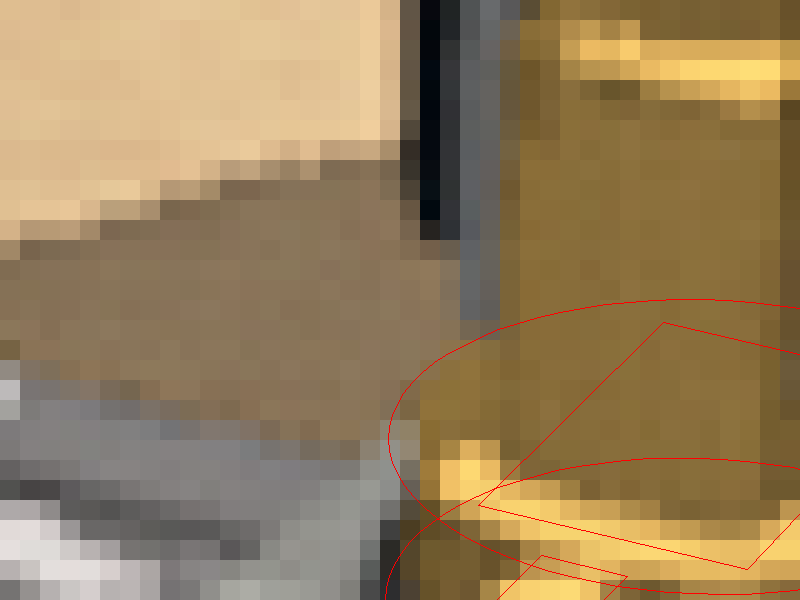

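Run:
```python
s=open('/dev/stdin').read() if 0 else None
from fit import *
im=cv2.imread("pics/scene7.png")
K=14;x0,y0,w,h=346,246,57,42
def P_(p,q,a,off,ztop):
    k=q-.08;t=np.radians(a);d=np.array([-np.cos(t),-np.sin(t)]);n=np.array([np.sin(t),-np.cos(t)])
    def box(r0,r1,hw,z0,z1,d,n):
        f=lambda r,s,z:[*(d*r+n*s*hw+[0,k]),z]
        return [[f(r1,-1,z0),f(r1,1,z0),f(r1,1,z1),f(r1,-1,z1)],[f(r0,-1,z1),f(r0,1,z1),f(r1,1,z1),f(r1,-1,z1)]]
    L=box(.022,.033,.0035,ztop-.010,ztop,d,n)+box(.036,.046,.002,.042,.050,np.array([-1.,0]),np.array([0,-1.]))
    th=np.linspace(0,2*np.pi,80)
    L+= [[[.024*np.cos(u),k+.024*np.sin(u),z] for u in th] for z in(.042,.056)]
    L+= [[[*v,.042] for v in C(q)[:,:2]]]
    t2=[(-.017,-.011),(.017,-.011),(.017,.011),(-.017,.011)];R=np.array([[np.cos(t),-np.sin(t)],[np.sin(t),np.cos(t)]])
    L+= [[[*(R@np.array(v)+[0,k]),z] for v in t2] for z in(.056,)]
    return [proj("scene",W(p,P))+off for P in L]
p=[.5176,-.0477,.1135]
big=cv2.resize(im[y0:y0+h,x0:x0+w],None,fx=K,fy=K,interpolation=cv2.INTER_NEAREST)
for P in P_(p,.0735,0,[1.9,.6],.055):
    cv2.polylines(big,[np.int32(np.round(((P-[x0,y0])+.5)*K-.5))],True,(0,0,255),1)
cv2.imwrite("pics/ov2.png",big)
```

```text
(no output)
```

View pics/ov2.png

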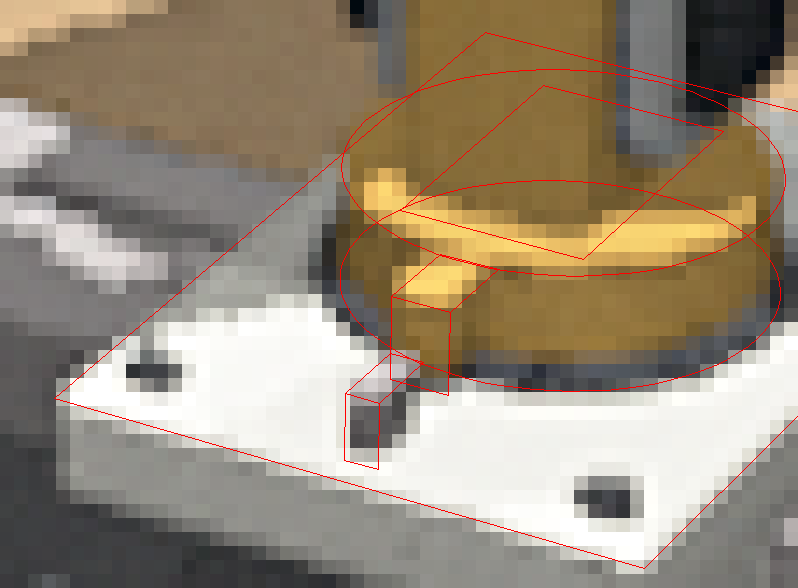

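```bash
python3 -m crank '[[[0,0.1,0,0,0,0,-1],[0,0.1,0,0,0,0,-1],[0,0.1,0,0,0,0,-1]]]'>/dev/null; python3 f.py
python3 -m crank '[[[0,0,0,0,0,0,-1],[0,0,0,0,0,0,-1],[0,0,0,0,0,0,-1],[0,0,0,0,0,0,-1]]]'>/dev/null; python3 f.py
```

```text
t 13.22 travel 60.14 mm across -0.11  Frail -0.36 F [ 2.1 -0.1  5.8]
t 13.72 travel 60.16 mm across -0.10  Frail 0.67 F [-0.2  0.6  7.2]
```

```bash
python3 -m crank '[[[0,0,0,0,0,0,-1],[0,0,0,0,0,0,-1],[0,0,0,0,0,0,-1],[0,0,0,0,0,0,-1]]]'; python3 f.py
python3 - <<'E'
from h import *
delta([.52,-.055,.077],-83.5)
print(np.abs(ctrl.read_state()["joint_velocities"]).max())
print(ctrl.finish_job())
E
```

```text
t: 14.22
position: [0.5199, -0.0551, 0.077]
tool_rot: [-1.466, 1.57, 1.783]
wrist_force: [1.3, -0.6, 6.6]
width: 0.021
t 14.22 travel 60.12 mm across -0.10  Frail -0.78 F [ 1.3 -0.6  6.6]
t 14.225 pos [ 0.5199089  -0.05507519  0.07704074] x-axis [-2.45687887e-04  1.14100287e-03 -9.99999319e-01] yaw -83.85310171556819 w 0.020986544350000597 F [ 1.34258697 -0.63442429  6.58586951] M [-0.06629286 -0.21767685  0.0386831 ] j [-2.40420488e-01  2.15485457e-01  1.96776297e+00  1.28239533e-03
  9.58854916e-01  1.22235520e+00]
shift cm [ 0.00407992 -0.0064957  -0.00986353] turn [-0.35309762  0.00679081  0.06652747]
0.0020072086313845513
the job is handed in; nothing more can be done
None
```

The job is handed in at about 14 s. The nozzle is still gripped, its nose is on the mark, and the carriage is at rest in the notch. The loose parts were not touched.

- **Turn:** I gripped the nozzle by its flats and turned it about 43° clockwise with the carriage at its starting end.
- **Slide:** I moved the carriage 60 mm along the rail. The ball pulled with up to 5 N on the way in. It pushed back with 5 N when I went about 0.5 mm past the middle, so I backed off to the balance point.
- **Last readings:** the wrist force along the rail stayed within about ±0.8 N over the last three readings, and travel held at 60.1 mm. The 60 mm matches the notch position I read from the top picture. The opening was 21 mm, so the grip is holding.
- **Nose angle:** the gripper angle puts the nose within about 0.4° of the mark. My first corner readings in the scene picture suggested it was 1.6–2.8° off. A later overlay of the known shapes on the picture brought that to about 1°, which is about as fine as the picture shows.
- **Not seen:** the arm hid the ball's pin, so the seating is known only from force and travel.

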